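Test a silver bar from both ends

TASK

Check the cast silver bar for a drilled-out core: press its plain, full-width end squarely against the middle of the metal tester's sprung contact plate, pushing the plate in by at least half of its travel for half a second without ramming it, then turn the bar round and press the end with the narrow stub against the plate in the same way. Finally lay the bar down (do not drop it) flat in the black tray beside the coins and let go, leaving the coins, the loupe and the ring box where they are.

Things in the scene. Friction and masses are not known exactly. Their poses are not given: they have to be found in the camera images.
- bar: Loose cast silver bar, bare metal, 82 mm long, 32 wide, 20 high, about 0.5 kg, lying flat on the desk. A full-width block from x = -41 to +29 mm; from 29 to 41 mm a narrower stub on the centreline, 16 mm wide, 20 high. Origin: centre of the underside, midway along the 82 mm. x runs along the length towards the stub, z up.
- plain_end (a point): Centre of the bar's plain end face (32 mm wide, 20 mm high), 41 mm from the bar's origin along its -x, 10 mm above its underside.
- stub_end (a point): Centre of the stub's end face (16 mm wide, 20 mm high), 41 mm from the bar's origin along its +x, 10 mm above its underside.
- tester: White bench metal tester fixed to the desk, 150 mm wide, 65 high, screen and keys on top; its steel contact plate sticks out of the front, towards the robot. Origin: on the desk below the front face of the plate when that is out. x points from the plate into the tester (the way the plate is pushed), z up. The housing lies from 31 to 200 mm along x.
- plate_face (a point): Centre of the front face of the tester's contact plate; it moves with the plate. The plate is 46 mm wide and 28 mm high, its lower edge 4 mm and this point 18 mm above the desk. Axes as tester.
- plate (a joint): Travel of the sprung contact plate: 0 m fully out (at rest), 0.010 m fully in against its stop. The spring pushes back with about 1 N at rest, 4 N at half travel and 7 N fully in; the plate comes out again by itself.
- tray: Black leather-look valet tray with brass studs, fixed to the desk, 160 mm (x) by 200 mm (y) outside, walls 5 mm thick and 26 mm high, floor 4 mm thick. Origin: centre of the underside. z up.
- coins: Stack of coins, 39 mm across and 16 mm high, standing in the tray towards its +y end; not to be moved. Origin: centre of the underside.
- loupe: Small folding magnifier lying on the desk: a steel ring 26 mm across and 16 mm high at the origin and a black 40 mm long case along its +x; not to be moved. Origin: centre of the ring's underside.
- ringbox: Dark blue ring box, 55 by 55 mm, 40 mm high, closed, on the desk; not to be moved. Origin: centre of the underside.
Things that resemble listed ones, but are neither listed nor needed, are in the scene too. Leave any orange or turquoise look-alike of the bar alone.

How it is judged:
By the outcome, as a careful person would: the job done as asked, in the order asked, and still so for the second after the job is handed in, with the robot touching nothing.
It also fails if it takes over 64 s, if anything falls off the work surface, if the arm or the gripper's body presses on something with over 40 N, if the wrist force passes 120 N, or if a joint passes its speed limit or range.

ROBOT

A 6-joint arm with a two-finger parallel gripper is mounted at the origin on the work surface. World frame = base frame: x ahead of the robot, y to its left, z up, the work surface at z = 0. Lengths are in m, angles in rad, forces in N, time in s.
With the tool pointing down it reaches from about 0.4 to 0.825 m from the base axis. Payload 7 kg.
Tool frame: the origin (TCP) lies at the very end of the fingers, on their centre line; the grasp point (between the pads) lies 19 mm behind it; z points along the fingers, y is the line along which they close (so a half turn about z gives the same grasp; the last joint's range is limited). The gripper opens to 88 mm and grips with 3 to 60 N. Pads are 19 mm wide; open, the fingers measure 130 mm over their backs; the gripper's body (78 mm by 193 mm) begins 47 mm behind the grasp point.
Start: joints at [1.623, 0.359, 0.012, 0, -1.224, -0.288], TCP at [0.158, 0.656, 0.196] pointing down, gripper open.
Joint ranges: [-3.07, 3.07], [-1.43, 2.12], [-1.02, 1.25], [-3.03, 1.67], [-3.05, -0], [-3.03, 3.03]. Speed limits (rad/s): [2.39, 2.39, 3.01, 3.14, 3.14, 3.14].

INTERFACE

Orientations are given as [roll, pitch, yaw] about the fixed x, y, z axes, in that order (R = Rz(yaw) Ry(pitch) Rx(roll)).
In Python, from station import * gives the robot as it stands.
- The arm moves only by the tool servo_tool, never from a script. Its argument "moves" is a list of rows, each an object of numbers: "jaw": the opening, from 0 (shut) to 1 (fully open); "dx", "dy", "dz": the shift along the world's x, y, z in m; "roll": the turn about the world's z in degrees. A call has exactly 10 rows; each row shifts and turns the commanded pose from where the row before left it; what a row does not reach is not made up. A row lasts 1/8 s, in which the tool goes at most 62.5 mm and 10.7 degrees, less where a joint would pass 70% of its speed; a pose out of reach is approached as far as the arm can. A call with a gripper value outside its range is refused whole. The fingers move at their own pace and stop on an object; "newtons" is the grip in N (left out, the last holds). Time passes only in rows, so rows that do not move let the fingers close, or fill a call up. It gives the time, the measured TCP pose, the force, the opening and the grip force at its end, in the units of the state.
- get_state(): the state, without advancing time (a new reading comes with each control period).
- grab_frame(name): name is "scene" or "side" or "wrist"; returns (picture, depth): 400x640x3 uint8, red, green, blue; 400x640 float32, m along the optical axis (not along the pixel's ray), 0 where there is no reading.
- calibration(name): a dict with "intrinsics" (3x3 intrinsics, pixels), "k1" (the pictures are not rectified: a ray, as slopes to the right and down, at radius r is drawn at 1 + k1 r^2 times it, then the intrinsics apply), "R" (3x3) and "t" (3): a world point X has camera coordinates R X + t. Camera axes: x right, y down, z forward; pixel columns grow to the right and rows downward; lengths in m; the calibration is good to about 2 mm. A picture is of the moment at which its call begins: read the wrist's pose just before it. calibration takes no time and is no camera call; for the wrist camera it gives the pose at the moment of the call.
- job_done(): hands the job in; it is judged then, once.
The state is a dict: "t": time; "q": joint angles; "qd": joint speeds; "joint_efforts": joint torques, N m; "eef_pos": TCP position; "ee_rot": TCP orientation; "force": force on the tool from outside, world axes, zero at the start; "moment": the same for the moment, N m; "width": finger opening in m; "gripper_force": force on a finger pad.
Only numpy, scipy, OpenCV 4.12 (cv2) and the standard library are available. Lean on these libraries where they do the work, as an engineer would, in place of code of your own. Each camera call takes 0.05 s, during which the arm holds its last target. There are 200 camera calls.

## Working session

There is one attempt and no reset: what is moved stays moved. The work goes in short steps, Python scripts to look and compute and a tool call to move; the robot and the scene stay as the last step left them, time stands still between calls to the robot, and variables do not carry over. Pictures are saved under pics/ and viewed, at most 10 in all, crops included, and the job is handed in when it is done.

Besides the shell and the picture viewer there is one more tool, called after "Call:" as name(argument=value, ...) on one line, values as JSON. servo_tool: Moves the arm, as the interface text tells. Its arguments: {"type":"object","properties":{"moves":{"type":"array","items":{"type":"object","properties":{"jaw":{"type":"number"},"dx":{"type":"number"},"dy":{"type":"number"},"dz":{"type":"number"},"roll":{"type":"number"}}}},"newtons":{"type":"number"}},"required":["moves"]}

```bash
mkdir -p pics; ls; cat > h.py <<'E'
from station import *
import numpy as np, cv2, pickle
def snap(name):
    c=calibration(name); p,d=grab_frame(name); c={k:np.array(v) if k!='k1' else v for k,v in c.items()}
    pickle.dump((p,d,c),open(f'{name}.pkl','wb')); return p,d,c
def load(name): return pickle.load(open(f'{name}.pkl','rb'))
def ray(c,u,v):
    K=c['intrinsics']; x=(u-K[0,2])/K[0,0]; y=(v-K[1,2])/K[1,1]; a,b=x,y
    for _ in range(20):
        s=1+c['k1']*(a*a+b*b); a,b=x/s,y/s
    return np.array([a,b,1.])
def onz(c,u,v,z):
    R,t=c['R'],c['t']; o=-R.T@t; w=R.T@ray(c,u,v); return o+w*(z-o[2])/w[2]
def dep(c,d,u,v):
    return c['R'].T@(ray(c,u,v)*d[int(round(v)),int(round(u))]-c['t'])
def proj(c,X):
    q=c['R']@np.array(X)+c['t']; a,b=q[0]/q[2],q[1]/q[2]; s=1+c['k1']*(a*a+b*b)
    K=c['intrinsics']; return K[0,0]*a*s+K[0,2],K[1,1]*b*s+K[1,2]
E
python3 - <<'E'
from h import *
print(get_state())
ims=[]
for n in ('scene','side','wrist'):
    p,d,c=snap(n); cv2.imwrite(f'pics/{n}0.png',p[:,:,::-1]); print(n,c)
E
```

```text
pics
{'t': 0.0, 'q': array([ 1.62310664e+00,  3.59378773e-01,  1.10144328e-02, -3.51891911e-04,
       -1.22405816e+00, -2.88100578e-01]), 'qd': array([ 0.00116233, -0.00030476, -0.00048953,  0.0011953 , -0.00061718,
        0.00096272]), 'joint_efforts': array([ 5.11237213e-04, -5.82718277e+01,  2.93062645e+01,  6.99768305e+00,
        7.06877807e-03, -1.49211683e-04]), 'eef_pos': array([0.15759185, 0.65578022, 0.19490831]), 'ee_rot': array([ 3.13993951e+00, -1.44930000e-04, -2.35909995e-01]), 'force': array([ 0.40237696, -1.01096875,  0.53461622]), 'moment': array([-0.00056635,  0.01128397, -0.00416559]), 'gripper_force': 0.0, 'width': 0.0876314288124377}
scene {'intrinsics': array([[420.64315128,   0.        , 313.22360287],
       [  0.        , 420.64315128, 195.97388223],
       [  0.        ,   0.        ,   1.        ]]), 'k1': -0.058622565704209, 'R': array([[-0.31456192,  0.94918019,  0.01038076],
       [ 0.78476482,  0.26619543, -0.55971794],
       [-0.53403649, -0.16791949, -0.82861817]]), 't': array([ 0.14370192, -0.37640377,  1.16308087])}
side {'intrinsics': array([[453.22497776,   0.        , 326.89958648],
       [  0.        , 453.22497776, 205.46047075],
       [  0.        ,   0.        ,   1.        ]]), 'k1': -0.11196059565581178, 'R': array([[ 0.70431851, -0.70983535, -0.00831872],
       [-0.52182944, -0.50975796, -0.68398894],
       [ 0.48127899,  0.48608703, -0.72944495]]), 't': array([-0.29913303,  0.29548676,  0.92699631])}
wrist {'intrinsics': array([[275.64780568,   0.        , 318.57687943],
       [  0.        , 275.64780568, 202.15432601],
       [  0.        ,   0.        ,   1.        ]]), 'k1': -0.03814872005198203, 'R': array([[-0.23396215, -0.97224362,  0.00201578],
       [-0.92794861,  0.22392067,  0.29794448],
       [-0.290126  ,  0.06783719, -0.95458107]]), 't': array([ 0.67497182, -0.037377  ,  0.39126123])}
```

View pics/scene0.png

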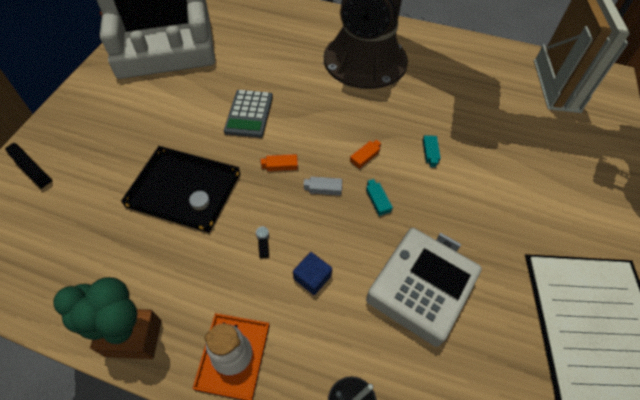

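View pics/side0.png

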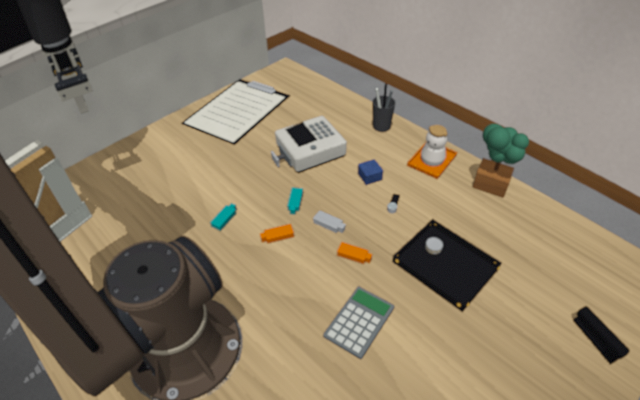

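The silver piece at scene (323,186) / side (329,221) is the bare-metal bar. The orange pieces (scene 280,162 and 366,153) and turquoise ones (431,150 and 379,197) are look-alikes. The stub looks to be at the left end in the scene view (307,185). The plate is at scene (447,242) / side (277,160). I'll confirm in an enlarged crop.

```bash
python3 - <<'E'
from h import *
def crop(n,u,v,w,h,s=6):
    p=load(n)[0][v:v+h,u:u+w,::-1]; return cv2.resize(p,None,fx=s,fy=s,interpolation=cv2.INTER_CUBIC)
a=np.hstack([crop('scene',295,165,60,45),crop('scene',420,220,60,45)])
b=np.hstack([crop('side',305,200,60,45),crop('side',255,135,60,45)])
cv2.imwrite('pics/crop1.png',np.vstack([a,b]))
for n,pts in (('scene',[(323,186),(309,185),(339,187),(447,242),(200,198),(160,152),(239,173),(211,226),(126,199),(313,268),(263,233)]),('side',[(329,221),(277,160),(434,243)])):
    p,d,c=load(n)
    for u,v in pts: print(n,u,v,dep(c,d,u,v).round(4),onz(c,u,v,0.02).round(4))
E
```

```text
scene 323 186 [0.4595 0.0226 0.0205] [0.4591 0.0225 0.02  ]
scene 309 185 [ 0.4663 -0.0066  0.0201] [ 0.4663 -0.0066  0.02  ]
scene 339 187 [0.4522 0.0559 0.0223] [0.4507 0.0556 0.02  ]
scene 447 242 [0.5132 0.2943 0.026 ] [0.5095 0.2955 0.02  ]
scene 200 198 [ 0.5719 -0.2115  0.0212] [ 0.5712 -0.2121  0.02  ]
scene 160 152 [ 0.4823 -0.3619  0.0118] [ 0.4876 -0.3562  0.02  ]
scene 239 173 [ 0.478  -0.1659  0.0095] [ 0.4848 -0.1613  0.02  ]
scene 211 226 [ 0.6197 -0.1653  0.0086] [ 0.6249 -0.1603  0.02  ]
scene 126 199 [ 0.6243 -0.3589  0.0208] [ 0.6239 -0.3595  0.02  ]
scene 313 268 [0.6549 0.0648 0.041 ] [0.6458 0.062  0.02  ]
scene 263 233 [ 0.6055 -0.056   0.0185] [ 0.6062 -0.0555  0.02  ]
side 329 221 [0.4494 0.0168 0.0196] [0.4491 0.0166 0.02  ]
side 277 160 [0.5031 0.2766 0.0304] [0.5103 0.2864 0.02  ]
side 434 243 [ 0.5759 -0.2142  0.0199] [ 0.5758 -0.2142  0.02  ]
```

View pics/crop1.png

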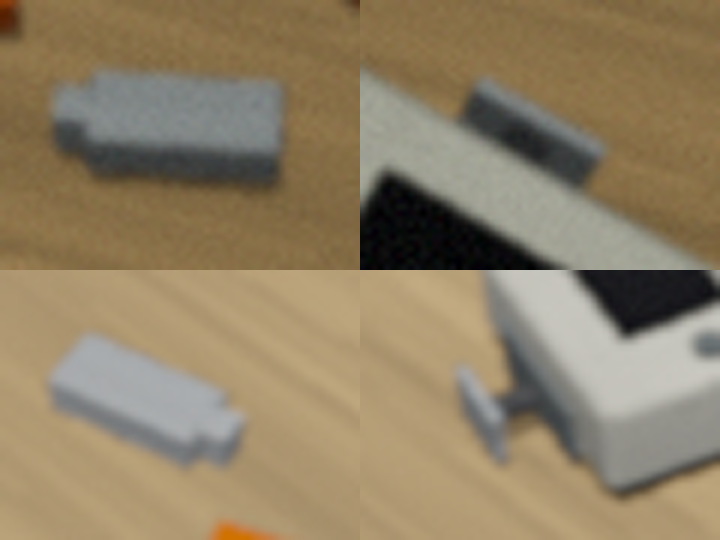

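```bash
cat >> h.py <<'E'
def cloud(n):
    p,d,c=load(n); vv,uu=np.mgrid[0:400,0:640]; K=c['intrinsics']
    P=cv2.undistortPoints(np.stack([uu,vv],-1).reshape(-1,1,2).astype(float),K,np.array([c['k1'],0,0,0,0.])).reshape(-1,2)
    X=np.c_[P,np.ones(len(P))]*d.reshape(-1,1); W=(X-c['t'])@c['R']; m=d.reshape(-1)>0
    return W[m],p.reshape(-1,3)[m]
def rect(n,x0,x1,y0,y1,z0,z1,f=None):
    W,C=cloud(n); m=(W[:,0]>x0)&(W[:,0]<x1)&(W[:,1]>y0)&(W[:,1]<y1)&(W[:,2]>z0)&(W[:,2]<z1)
    if f: m&=f(C.astype(int))
    Q=W[m]; r=cv2.minAreaRect((Q[:,:2]*1000).astype(np.float32)); return len(Q),r,Q
E
python3 - <<'E'
from h import *
for n in ('scene','side'):
    for nm,b in dict(bar=(.41,.51,-.04,.085,.015,.03),tester=(.45,.85,.15,.5,.055,.075),plate=(.45,.54,.24,.34,.012,.04),tray=(.4,.72,-.4,-.12,.02,.035),coin=(.52,.62,-.26,-.17,.014,.03),box=(.58,.72,0,.13,.03,.05),loupe=(.56,.68,-.1,0,.012,.03)).items():
        k,r,Q=rect(n,*b); print(n,nm,k,[np.round(x,1) for x in r],Q.mean(0).round(4),Q.min(0).round(3),Q.max(0).round(3))
p,d,c=load('scene')
for s in [(303.8,180),(303.8,185.3),(342.2,178.8),(341.3,190.3)]: print(onz(c,*s,.02).round(4))
for s in [(440.3,233.3),(460.5,245.5)]: print(onz(c,*s,.032).round(4))
E
```

```text
scene bar 476 [array([451.4,  19.4]), array([33.3, 82. ]), np.float64(13.6)] [0.4526 0.0219 0.021 ] [ 0.427 -0.022  0.015] [0.473 0.062 0.025]
scene tester 7271 [array([699.5, 238.8]), array([149.7, 332.8]), np.float64(73.0)] [0.6293 0.262  0.0618] [0.523 0.161 0.055] [0.85  0.356 0.075]
scene plate 206 [array([513. , 296.1]), array([46.7, 17. ]), np.float64(70.7)] [0.5114 0.2971 0.0265] [0.5   0.274 0.012] [0.522 0.32  0.036]
scene tray 1299 [array([ 528.9, -243.6]), array([247.1, 215.3]), np.float64(90.0)] [ 0.5597 -0.2544  0.0247] [ 0.421 -0.367  0.02 ] [ 0.637 -0.12   0.031]
scene coin 271 [array([ 565.3, -202.2]), array([64.3, 90. ]), np.float64(90.0)] [ 0.5739 -0.2119  0.0208] [ 0.52  -0.234  0.014] [ 0.61  -0.17   0.028]
scene box 884 [array([656.1,  64.3]), array([55.6, 55.9]), np.float64(68.4)] [0.6588 0.065  0.0404] [0.623 0.03  0.03 ] [0.69  0.098 0.044]
scene loupe 268 [array([620. , -52.1]), array([65.1, 24. ]), np.float64(22.7)] [ 0.6174 -0.052   0.0155] [ 0.589 -0.072  0.012] [ 0.65  -0.031  0.021]
side bar 330 [array([451.3,  18. ]), array([33.4, 82.8]), np.float64(13
[... 388 characters left out ...]
243.6]), array([213.6, 251. ]), np.float64(1.3)] [ 0.5475 -0.2634  0.0248] [ 0.42 -0.37  0.02] [ 0.637 -0.12   0.031]
side coin 268 [array([ 569.7, -202.4]), array([97.4, 64.4]), np.float64(0.1)] [ 0.5712 -0.201   0.0201] [ 0.521 -0.235  0.014] [ 0.618 -0.17   0.03 ]
side box 326 [array([655.4,  62.4]), array([55.9, 56.7]), np.float64(68.6)] [0.6521 0.0599 0.0394] [0.622 0.028 0.03 ] [0.689 0.096 0.045]
side loupe 118 [array([618.3, -51.6]), array([64.2, 24.8]), np.float64(29.4)] [ 0.6145 -0.0557  0.0155] [ 0.589 -0.074  0.012] [ 0.65  -0.034  0.021]
[ 0.4573 -0.0214  0.02  ]
[ 0.4706 -0.0169  0.02  ]
[0.4276 0.0561 0.02  ]
[0.4573 0.0627 0.02  ]
[0.5018 0.2777 0.032 ]
[0.5162 0.3195 0.032 ]
```

Call:
servo_tool(moves=[{"dx": 0.035, "dy": -0.037, "roll": -4.2, "jaw": 1}, {"dx": 0.035, "dy": -0.037, "roll": -4.2, "jaw": 1}, {"dx": 0.035, "dy": -0.037, "roll": -4.2, "jaw": 1}, {"dx": 0.035, "dy": -0.037, "roll": -4.2, "jaw": 1}, {"dx": 0.035, "dy": -0.037, "roll": -4.2, "jaw": 1}, {"dx": 0.035, "dy": -0.037, "roll": -4.2, "jaw": 1}, {"dx": 0.035, "dy": -0.037, "roll": -4.2, "jaw": 1}, {"dx": 0.006, "dy": -0.047, "dz": -0.01, "roll": -4.2, "jaw": 1}, {"dx": 0.006, "dy": -0.047, "dz": -0.01, "roll": -4.2, "jaw": 1}, {"dx": 0.006, "dy": -0.047, "dz": -0.01, "roll": -4.2, "jaw": 1}])

```text
$.moves[0]: bad value
```

Call:
servo_tool(moves=[{"dx": 0.006, "dy": -0.04, "dz": -0.008, "roll": -4.2, "jaw": 1}, {"dx": 0.005, "dy": -0.04, "dz": -0.008, "roll": -4.2, "jaw": 1}, {"dx": 0.005, "dy": -0.04, "dz": -0.008, "roll": -4.2, "jaw": 1}, {"dx": 0.005, "dy": -0.04, "dz": -0.008, "roll": -4.2, "jaw": 1}, {"dx": 0.005, "dy": -0.04, "dz": -0.008, "roll": -4.2, "jaw": 1}, {"dx": 0.005, "dy": -0.037, "jaw": 1}, {"jaw": 1}, {"jaw": 1}, {"jaw": 1}, {"jaw": 1}])

```text
$.moves[5]: bad value
```

```bash
python3 - <<'E'
from h import *
s=get_state(); print(s['t'],s['eef_pos'],s['ee_rot'],s['q'].round(3),s['force'])
p,d,c=snap('wrist'); cv2.imwrite('pics/wrist1.png',p[:,:,::-1])
k,r,Q=rect('wrist',.41,.51,-.04,.085,.014,.03); print(k,r,Q.mean(0),Q.min(0),Q.max(0))
for n in ('scene','side'):
    k,r,Q=rect(n,.45,.75,.13,.4,.055,.075); print(n,'tester',k,r)
    k,r,Q=rect(n,.48,.53,.26,.33,.014,.04); print(n,'plate',k,r)
E
```

```text
0.15 [0.15764145 0.65590603 0.19512952] [ 3.14030091e+00 -1.46807069e-04 -2.35939708e-01] [ 1.623  0.359  0.011 -0.    -1.224 -0.288] [-0.22967166 -0.81290445  0.13029847]<stdin>:4: RuntimeWarning: Mean of empty slice.
  ret = um.true_divide(
Traceback (most recent call last):
ValueError: zero-size array to reduction operation minimum which has no identity
```

View pics/wrist1.png

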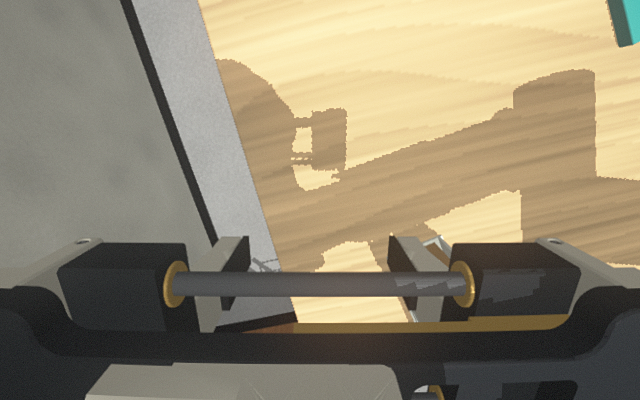

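That view is from the start pose, because every row needs all its fields and the moves were refused. It shows only desk, the fingers and a shadow. I'll resend with complete rows.

Call:
servo_tool(moves=[{"dx": 0.035, "dy": -0.037, "dz": 0, "roll": -4.2, "jaw": 1}, {"dx": 0.035, "dy": -0.037, "dz": 0, "roll": -4.2, "jaw": 1}, {"dx": 0.035, "dy": -0.037, "dz": 0, "roll": -4.2, "jaw": 1}, {"dx": 0.035, "dy": -0.037, "dz": 0, "roll": -4.2, "jaw": 1}, {"dx": 0.035, "dy": -0.037, "dz": 0, "roll": -4.2, "jaw": 1}, {"dx": 0.035, "dy": -0.037, "dz": 0, "roll": -4.2, "jaw": 1}, {"dx": 0.035, "dy": -0.037, "dz": 0, "roll": -4.2, "jaw": 1}, {"dx": 0.006, "dy": -0.047, "dz": -0.01, "roll": -4.2, "jaw": 1}, {"dx": 0.006, "dy": -0.047, "dz": -0.01, "roll": -4.2, "jaw": 1}, {"dx": 0.006, "dy": -0.047, "dz": -0.01, "roll": -4.2, "jaw": 1}])

```text
t: 1.45
eef_pos: [0.4207, 0.2547, 0.1655]
ee_rot: [-3.142, 0.0, -0.971]
force: [1.1, 0.3, 1.2]
width: 0.088
gripper_force: 0.0
```

Call:
servo_tool(moves=[{"dx": 0.006, "dy": -0.04, "dz": -0.008, "roll": -4.2, "jaw": 1}, {"dx": 0.005, "dy": -0.04, "dz": -0.008, "roll": -4.2, "jaw": 1}, {"dx": 0.005, "dy": -0.04, "dz": -0.008, "roll": -4.2, "jaw": 1}, {"dx": 0.005, "dy": -0.04, "dz": -0.008, "roll": -4.2, "jaw": 1}, {"dx": 0.005, "dy": -0.04, "dz": -0.008, "roll": -4.2, "jaw": 1}, {"dx": 0.005, "dy": -0.037, "dz": 0, "roll": 0, "jaw": 1}, {"dx": 0, "dy": 0, "dz": 0, "roll": 0, "jaw": 1}, {"dx": 0, "dy": 0, "dz": 0, "roll": 0, "jaw": 1}, {"dx": 0, "dy": 0, "dz": 0, "roll": 0, "jaw": 1}, {"dx": 0, "dy": 0, "dz": 0, "roll": 0, "jaw": 1}])

```text
t: 2.7
eef_pos: [0.4517, 0.02, 0.1259]
ee_rot: [-3.141, 0.0, -1.334]
force: [0.5, 0.2, 0.3]
width: 0.0879
gripper_force: 0.0
```

```bash
python3 - <<'E'
from h import *
s=get_state(); print(s['t'],s['eef_pos'],s['ee_rot'],s['q'].round(3),s['force'])
p,d,c=snap('wrist'); cv2.imwrite('pics/wrist2.png',p[:,:,::-1])
k,r,Q=rect('wrist',.41,.51,-.04,.085,.016,.023); print(k,r,Q.mean(0),Q.min(0),Q.max(0))
for n in ('scene','side'):
    k,r,Q=rect(n,.45,.75,.13,.4,.055,.075); print(n,'tester',k,r)
    k,r,Q=rect(n,.48,.53,.26,.33,.014,.04); print(n,'plate',k,r)
E
```

```text
2.7 [0.45173406 0.02001778 0.12592967] [-3.14141273e+00  6.49823915e-05 -1.33407246e+00] [ 0.482  0.048 -0.56  -0.    -0.962 -0.246] [0.50300237 0.19038678 0.2756164 ]
1869 ((453.40264892578125, 19.725196838378906), (32.0308837890625, 80.8758773803711), 13.84975528717041) [0.45321216 0.02078242 0.01940219] [ 0.42908348 -0.021097    0.0162907 ] [0.47511619 0.06208216 0.02155917]
scene tester 7142 ((619.1343994140625, 263.39129638671875), (149.7503204345703, 164.75210571289062), 73.04777526855469)
scene plate 198 ((512.9945678710938, 296.09735107421875), (46.74018096923828, 16.98013687133789), 70.66935729980469)
side tester 1815 ((618.366943359375, 263.52142333984375), (152.93963623046875, 164.5234832763672), 72.17765808105469)
side plate 85 ((515.8031005859375, 291.990966796875), (27.293228149414062, 58.934085845947266), 1.0492627620697021)
```

View pics/wrist2.png

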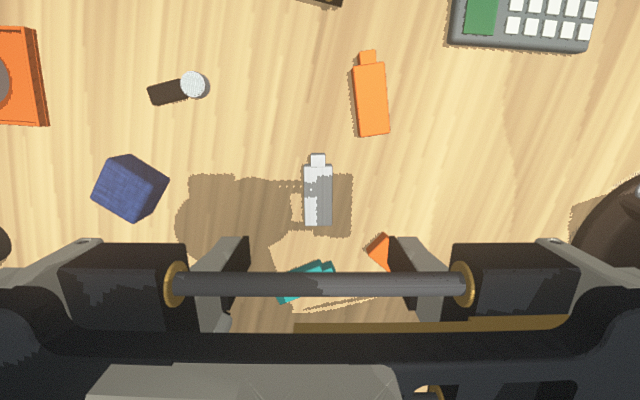

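Wrist view: the silver bar is centred at (318,195) between the fingers, with its stub pointing up (318,160). It is already aligned, so I'll descend with the jaw partly closed and grip.

Call:
servo_tool(moves=[{"dx": 0, "dy": 0, "dz": -0.03, "roll": 0, "jaw": 0.65}, {"dx": 0, "dy": 0, "dz": -0.03, "roll": 0, "jaw": 0.65}, {"dx": 0, "dy": 0, "dz": -0.03, "roll": 0, "jaw": 0.65}, {"dx": 0, "dy": 0, "dz": -0.02, "roll": 0, "jaw": 0.65}, {"dx": 0, "dy": 0, "dz": -0.008, "roll": 0, "jaw": 0.65}, {"dx": 0, "dy": 0, "dz": -0.004, "roll": 0, "jaw": 0.65}, {"dx": 0, "dy": 0, "dz": 0, "roll": 0, "jaw": 0.65}, {"dx": 0, "dy": 0, "dz": 0, "roll": 0, "jaw": 0.2}, {"dx": 0, "dy": 0, "dz": 0, "roll": 0, "jaw": 0.2}, {"dx": 0, "dy": 0, "dz": 0, "roll": 0, "jaw": 0.2}], newtons=40)

```text
t: 4.0
eef_pos: [0.4519, 0.0194, 0.0042]
ee_rot: [-3.141, 0.0, -1.335]
force: [0.1, -0.1, -0.6]
width: 0.0326
gripper_force: 0.0
```

Call:
servo_tool(moves=[{"dx": 0, "dy": 0, "dz": 0, "roll": 0, "jaw": 0.2}, {"dx": 0, "dy": 0, "dz": 0, "roll": 0, "jaw": 0.2}, {"dx": 0, "dy": 0, "dz": 0, "roll": 0, "jaw": 0.2}, {"dx": 0, "dy": 0, "dz": 0.02, "roll": 0, "jaw": 0.2}, {"dx": 0, "dy": 0, "dz": 0.04, "roll": 0, "jaw": 0.2}, {"dx": 0, "dy": 0, "dz": 0.04, "roll": 0, "jaw": 0.2}, {"dx": -0.005, "dy": 0.03, "dz": 0, "roll": 6, "jaw": 0.2}, {"dx": -0.005, "dy": 0.04, "dz": 0, "roll": 8, "jaw": 0.2}, {"dx": -0.005, "dy": 0.04, "dz": 0, "roll": 8, "jaw": 0.2}, {"dx": -0.005, "dy": 0.04, "dz": 0, "roll": 8, "jaw": 0.2}])

```text
t: 5.25
eef_pos: [0.4314, 0.1705, 0.104]
ee_rot: [-3.141, -0.0, -0.807]
force: [0.7, -0.5, -0.0]
width: 0.0177
gripper_force: 0.0
```

Call:
servo_tool(moves=[{"dx": -0.005, "dy": 0.04, "dz": 0, "roll": 8, "jaw": 0.2}, {"dx": -0.005, "dy": 0.04, "dz": 0, "roll": 8, "jaw": 0.2}, {"dx": -0.005, "dy": 0.04, "dz": 0, "roll": 8, "jaw": 0.2}, {"dx": -0.003, "dy": 0.038, "dz": 0, "roll": 5.3, "jaw": 0.2}, {"dx": 0, "dy": 0, "dz": 0, "roll": 0, "jaw": 0.2}, {"dx": 0, "dy": 0, "dz": 0, "roll": 0, "jaw": 0.2}, {"dx": 0, "dy": 0, "dz": 0, "roll": 0, "jaw": 0.2}, {"dx": 0, "dy": 0, "dz": 0, "roll": 0, "jaw": 0.2}, {"dx": 0, "dy": 0, "dz": 0, "roll": 0, "jaw": 0.2}, {"dx": 0, "dy": 0, "dz": 0, "roll": 0, "jaw": 0.2}])

```text
t: 6.5
eef_pos: [0.4138, 0.3271, 0.1039]
ee_rot: [-3.141, -0.0, -0.301]
force: [-0.1, -0.1, -0.4]
width: 0.0176
gripper_force: 0.0
```

```bash
python3 - <<'E'
from h import *
s=get_state(); print(s['t'],s['eef_pos'],s['ee_rot'],s['q'].round(3),s['force'],s['width'],s['gripper_force'])
p,d,c=snap('wrist'); cv2.imwrite('pics/wrist3.png',p[:,:,::-1])
k,r,Q=rect('wrist',.45,.75,.13,.4,.055,.075); print('tester',k,r)
k,r,Q=rect('wrist',.48,.53,.26,.34,.022,.04); print('plate',k,r,Q.mean(0))
k,r,Q=rect('wrist',.33,.48,.25,.4,.110,.13); print('bar top',k,r,Q.mean(0))
print(proj(c,[.509,.298,.032]))
E
```

```text
6.5 [0.41378485 0.32710553 0.10394688] [-3.14143985e+00 -2.93581506e-05 -3.00756008e-01] [ 1.041  0.199 -0.439 -0.    -0.933  0.229] [-0.07401151 -0.11096893 -0.39767637] 0.017623861358158178 0.0
tester 8653 ((556.712890625, 284.15625), (147.09095764160156, 31.569612503051758), 72.59834289550781)
plate 643 ((515.8695068359375, 290.25823974609375), (60.47799301147461, 28.161760330200195), 89.94644165039062) [0.51544623 0.29531402 0.02849977]
bar top 0 ((0.0, 0.0), (0.0, 0.0), 0.0) [nan nan nan]
(np.float64(319.0354686146279), np.float64(94.75134996621537))<stdin>:6: RuntimeWarning: Mean of empty slice.
  ret = um.true_divide(
```

View pics/wrist3.png

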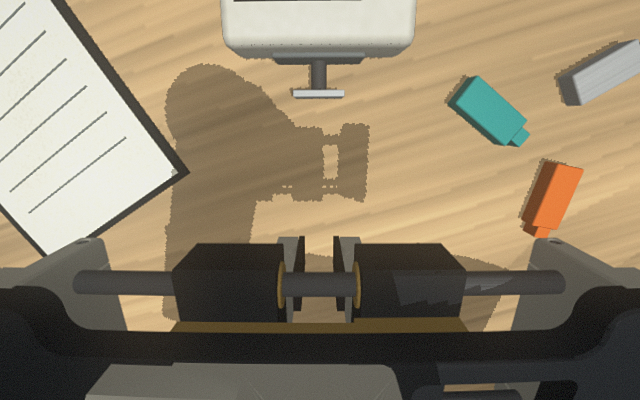

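The wrist view shows the plate at (318,94) and the tester front at (318,55). It also shows that the bar is still on the desk (615,72) and the jaw is empty. I'll check how the bar moved.

```bash
python3 - <<'E'
from h import *
for n in ('scene','side'):
    snap(n)
    k,r,Q=rect(n,.41,.51,-.04,.085,.012,.03); print(n,k,r,Q.mean(0))
def crop(n,u,v,w,h,s=6):
    p=load(n)[0][v:v+h,u:u+w,::-1]; return cv2.resize(p,None,fx=s,fy=s,interpolation=cv2.INTER_CUBIC)
cv2.imwrite('pics/crop2.png',np.hstack([crop('scene',290,160,65,50),crop('side',300,195,65,50)]))
E
```

```text
scene 509 ((450.9181823730469, 19.286033630371094), (35.0511589050293, 81.62020111083984), 12.840834617614746) [0.45328071 0.02224627 0.0205851 ]
side 351 ((451.605712890625, 18.331363677978516), (35.47499084472656, 82.62360382080078), 13.361406326293945) [0.44907749 0.01860161 0.01984695]
```

View pics/crop2.png

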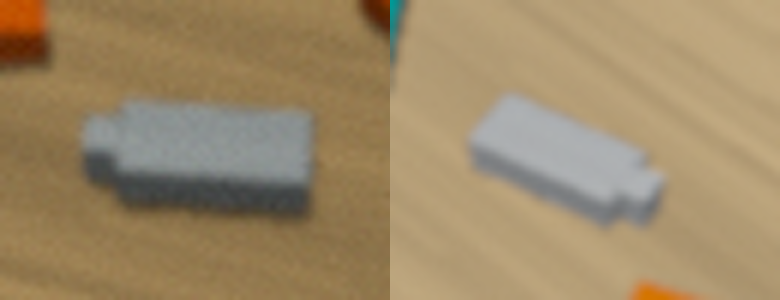

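The bar is unmoved, so the grip simply never held. I'll go back, close fully with the grip force checked before lifting.

Call:
servo_tool(moves=[{"dx": 0.005, "dy": -0.04, "dz": 0, "roll": -8, "jaw": 0.65}, {"dx": 0.005, "dy": -0.04, "dz": 0, "roll": -8, "jaw": 0.65}, {"dx": 0.005, "dy": -0.04, "dz": 0, "roll": -8, "jaw": 0.65}, {"dx": 0.005, "dy": -0.04, "dz": 0, "roll": -8, "jaw": 0.65}, {"dx": 0.005, "dy": -0.04, "dz": 0, "roll": -8, "jaw": 0.65}, {"dx": 0.005, "dy": -0.04, "dz": 0, "roll": -8, "jaw": 0.65}, {"dx": 0.005, "dy": -0.04, "dz": 0, "roll": -6, "jaw": 0.65}, {"dx": 0.003, "dy": -0.028, "dz": 0, "roll": -5.3, "jaw": 0.65}, {"dx": 0, "dy": 0, "dz": 0, "roll": 0, "jaw": 0.65}, {"dx": 0, "dy": 0, "dz": -0.03, "roll": 0, "jaw": 0.65}])

```text
t: 7.9
eef_pos: [0.4538, 0.0201, 0.0753]
ee_rot: [-3.136, 0.001, -1.335]
force: [-0.2, 0.0, -1.4]
width: 0.057
gripper_force: 0.0
```

Call:
servo_tool(moves=[{"dx": 0, "dy": 0, "dz": -0.03, "roll": 0, "jaw": 0.65}, {"dx": 0, "dy": 0, "dz": -0.03, "roll": 0, "jaw": 0.65}, {"dx": 0, "dy": 0, "dz": -0.01, "roll": 0, "jaw": 0.65}, {"dx": 0, "dy": 0, "dz": -0.001, "roll": 0, "jaw": 0.65}, {"dx": 0, "dy": 0, "dz": 0, "roll": 0, "jaw": 0.4}, {"dx": 0, "dy": 0, "dz": 0, "roll": 0, "jaw": 0.3}, {"dx": 0, "dy": 0, "dz": 0, "roll": 0, "jaw": 0}, {"dx": 0, "dy": 0, "dz": 0, "roll": 0, "jaw": 0}, {"dx": 0, "dy": 0, "dz": 0, "roll": 0, "jaw": 0}, {"dx": 0, "dy": 0, "dz": 0, "roll": 0, "jaw": 0}], newtons=50)

```text
t: 9.15
eef_pos: [0.4517, 0.0193, 0.0029]
ee_rot: [3.142, 0.0, -1.335]
force: [-0.3, 0.1, -0.0]
width: 0.0035
gripper_force: 0.0
```

```bash
python3 - <<'E'
from h import *
s=get_state(); print(s['t'],s['eef_pos'],s['ee_rot'],s['width'],s['gripper_force'],s['force'])
a=snap('wrist')[0]; b=snap('scene')[0]
b2=cv2.resize(b[120:240,230:430],(800,480))[:,:,::-1]
cv2.imwrite('pics/mix.png',np.vstack([cv2.resize(b[110:250,260:420],(457,400)),])[:,:,::-1])
cv2.imwrite('pics/mix.png',np.hstack([cv2.resize(a[:,120:520],(400,400)),cv2.resize(b[130:250,260:380],(400,400),interpolation=cv2.INTER_CUBIC)])[:,:,::-1])
E
```

```text
9.15 [0.45170363 0.01928826 0.00286137] [ 3.14157448e+00  6.49053022e-06 -1.33537957e+00] 0.003542815381089507 0.0 [-0.25174468  0.05171447 -0.03583761]
```

View pics/mix.png

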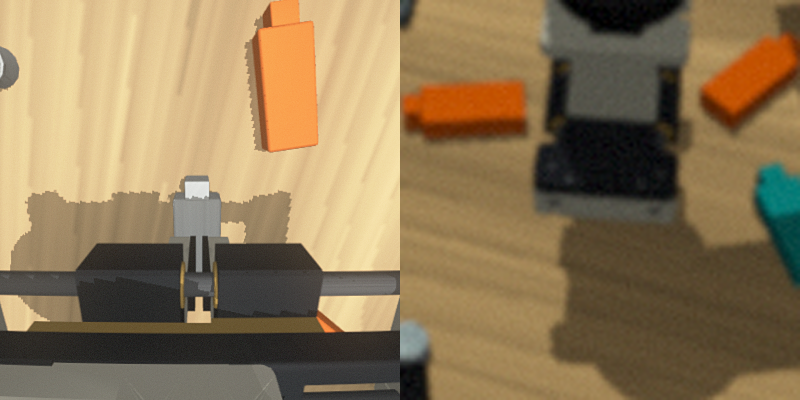

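The left panel is the wrist view: the fingers are almost shut at (200,240), and the bar's stub (197,187) is visible beyond and apparently below them. I'll check the true fingertip geometry from depth.

```bash
python3 - <<'E'
from h import *
p,d,c=load('wrist'); s=get_state(); T=s['eef_pos']
print('TCP px',proj(c,T),'grasp px',proj(c,T+[0,0,.019]))
for u in (297,304,311,318,325,332,339):
    print(u,[ (v,*(dep(c,d,u,v)*1000).round(0)) for v in (187,200,215,230,238,242,250,260,300,315)])
print('cam',(-c['R'].T@c['t']).round(3))
E
```

```text
TCP px (np.float64(319.4451019886526), np.float64(229.92243666289133)) grasp px (np.float64(319.56538374617486), np.float64(241.01254390758737))
297 [(187, np.float64(471.0), np.float64(-58.0), np.float64(191.0)), (200, np.float64(473.0), np.float64(-4.0), np.float64(19.0)), (215, np.float64(470.0), np.float64(5.0), np.float64(21.0)), (230, np.float64(468.0), np.float64(16.0), np.float64(20.0)), (238, np.float64(467.0), np.float64(12.0), np.float64(40.0)), (242, np.float64(467.0), np.float64(12.0), np.float64(45.0)), (250, np.float64(468.0), np.float64(-15.0), np.float64(108.0)), (260, np.float64(468.0), np.float64(-16.0), np.float64(115.0)), (300, np.float64(465.0), np.float64(-7.0), np.float64(123.0)), (315, np.float64(464.0), np.float64(-2.0), np.float64(123.0))]
304 [(187, np.float64(470.0), np.float64(-14.0), np.float64(18.0)), (200, np.float64(468.0), np.float64(-5.0), np.float64(18.0)), (215, np.float64(466.0), np.float64(4.0), np.float64(20.0)), (230, np.float64(463.0), np.float64(15.0), np.float64(19.0)), (238, np.float64(463.0), np.float64(12.0), np.float64(38.0)), (242, np
[... 2760 characters left out ...]
8.0), np.float64(14.0), np.float64(99.0))]
339 [(187, np.float64(446.0), np.float64(-15.0), np.float64(-0.0)), (200, np.float64(446.0), np.float64(-11.0), np.float64(19.0)), (215, np.float64(443.0), np.float64(-1.0), np.float64(19.0)), (230, np.float64(440.0), np.float64(10.0), np.float64(18.0)), (238, np.float64(443.0), np.float64(6.0), np.float64(40.0)), (242, np.float64(443.0), np.float64(6.0), np.float64(45.0)), (250, np.float64(455.0), np.float64(-19.0), np.float64(108.0)), (260, np.float64(455.0), np.float64(-19.0), np.float64(115.0)), (300, np.float64(453.0), np.float64(-9.0), np.float64(121.0)), (315, np.float64(452.0), np.float64(-4.0), np.float64(122.0))]
cam [ 0.471 -0.058  0.191]
```

```bash
python3 - <<'E'
from h import *
p,d,c=load('wrist')
for u in (301,305,309,327,331,335):
    print(u,[(v,round(float(dep(c,d,u,v)[2])*1000,1),round(float(dep(c,d,u,v)[1])*1000,1)) for v in range(231,241)])
E
```

```text
301 [(231, 20.2, 15.7), (232, 19.7, 16.7), (233, 20.0, 17.3), (234, 19.4, 18.2), (235, 18.7, 19.3), (236, 19.9, 19.5), (237, 37.5, 12.1), (238, 39.0, 12.1), (239, 41.9, 11.4), (240, 42.1, 11.9)]
305 [(231, 20.0, 15.2), (232, 20.2, 15.8), (233, 19.5, 16.9), (234, 19.8, 17.4), (235, 19.3, 18.4), (236, 20.0, 18.8), (237, 37.8, 11.4), (238, 38.6, 11.7), (239, 40.5, 11.4), (240, 41.6, 11.6)]
309 [(231, 20.3, 14.5), (232, 18.2, 16.1), (233, 19.0, 16.5), (234, 19.5, 16.9), (235, 18.8, 18.0), (236, 19.2, 18.5), (237, 37.1, 11.2), (238, 38.8, 11.0), (239, 41.9, 10.2), (240, 43.1, 10.3)]
327 [(231, 19.5, 12.0), (232, 20.4, 12.3), (233, 19.6, 13.3), (234, 19.7, 14.0), (235, 19.1, 15.0), (236, 19.2, 15.7), (237, 33.8, 10.0), (238, 35.4, 10.0), (239, 37.9, 9.5), (240, 38.7, 9.8)]
331 [(231, 19.5, 11.3), (232, 18.8, 12.4), (233, 19.8, 12.6), (234, 18.7, 13.8), (235, 19.4, 14.2), (236, 19.1, 15.1), (237, 38.7, 7.3), (238, 38.6, 8.0), (239, 41.4, 7.5), (240, 42.9, 7.4)]
335 [(231, 19.1, 10.9), (232, 20.0, 11.2), (233, 20.8, 11.6), (234, 20.1, 12.6), (235, 19.4, 13.6), (236, 18.9, 14.5), (237, 37.5, 7.3), (238, 38.5, 7.5), (239, 41.0, 7.1), (240, 42.8, 6.9)]
```

Depth puts the fingertips at z≈36 mm while the reported TCP is at 3 mm. The real finger ends sit about 33 mm above the reported TCP, so the jaw closed in the air over the bar. I'll open, descend below the reported zero in careful steps, and check by force and depth.

Call:
servo_tool(moves=[{"dx": 0, "dy": 0, "dz": 0, "roll": 0, "jaw": 0.65}, {"dx": 0, "dy": 0, "dz": 0, "roll": 0, "jaw": 0.65}, {"dx": 0, "dy": 0, "dz": 0, "roll": 0, "jaw": 0.65}, {"dx": 0, "dy": 0, "dz": 0, "roll": 0, "jaw": 0.65}, {"dx": 0, "dy": 0, "dz": 0, "roll": 0, "jaw": 0.65}, {"dx": 0, "dy": 0, "dz": 0, "roll": 0, "jaw": 0.65}, {"dx": 0, "dy": 0, "dz": -0.01, "roll": 0, "jaw": 0.65}, {"dx": 0, "dy": 0, "dz": -0.008, "roll": 0, "jaw": 0.65}, {"dx": 0, "dy": 0, "dz": 0, "roll": 0, "jaw": 0.65}, {"dx": 0, "dy": 0, "dz": 0, "roll": 0, "jaw": 0.65}])

```text
t: 10.5
eef_pos: [0.4516, 0.0192, -0.0153]
ee_rot: [3.141, -0.0, -1.335]
force: [0.6, -0.7, 0.6]
width: 0.0569
gripper_force: 0.0
```

```bash
python3 - <<'E'
from h import *
s=get_state(); print(s['t'],s['eef_pos'],s['force'],s['width'])
p,d,c=snap('wrist'); T=s['eef_pos']; cv2.imwrite('pics/w5.png',p[:,:,::-1])
# columns where fingers are: lowest z of points 5..14mm ahead
W,C=cloud('wrist'); a=s['ee_rot'][2]; e=np.array([np.cos(a),np.sin(a)]); n=np.array([np.sin(a),-np.cos(a)])
q=(W[:,:2]-T[:2]); x=q@e; y=q@n
for lo,hi in ((-50,-40),(-40,-29),(29,40),(40,50)):
    m=(y>lo/1e3)&(y<hi/1e3)&(x>0.004)&(x<.014)&(W[:,2]>.004)&(W[:,2]<.09); z=W[m,2]; print(lo,m.sum(),np.sort(z)[:6].round(4) if m.any() else None)
m=(W[:,2]>.015)&(W[:,2]<.024)&(abs(x)<.06)&(abs(y)<.025)
print(cv2.minAreaRect((np.c_[x,y][m]*1000).astype(np.float32)))
E
```

```text
10.5 [ 0.45163895  0.01922984 -0.01528981] [ 0.58562705 -0.69272384  0.58905433] 0.056883853802985336
-50 323 [0.0189 0.019  0.0192 0.0198 0.0199 0.0202]
-40 1110 [0.0137 0.0148 0.0148 0.0148 0.0151 0.0157]
29 1007 [0.0151 0.0155 0.0157 0.0167 0.0169 0.0169]
40 240 [0.0187 0.0192 0.0197 0.0201 0.0202 0.0202]
((-0.20073318481445312, -1.9728775024414062), (32.14427947998047, 82.2755355834961), 89.65865325927734)
```

Offset confirmed (about 30 mm); the fingers straddle the bar with no contact. I'll descend 11 mm more and grip.

Call:
servo_tool(moves=[{"dx": 0, "dy": 0, "dz": -0.006, "roll": 0, "jaw": 0.65}, {"dx": 0, "dy": 0, "dz": -0.004, "roll": 0, "jaw": 0.65}, {"dx": 0, "dy": 0, "dz": 0, "roll": 0, "jaw": 0.65}, {"dx": 0, "dy": 0, "dz": 0, "roll": 0, "jaw": 0.45}, {"dx": 0, "dy": 0, "dz": 0, "roll": 0, "jaw": 0.2}, {"dx": 0, "dy": 0, "dz": 0, "roll": 0, "jaw": 0.2}, {"dx": 0, "dy": 0, "dz": 0, "roll": 0, "jaw": 0.2}, {"dx": 0, "dy": 0, "dz": 0, "roll": 0, "jaw": 0.2}, {"dx": 0, "dy": 0, "dz": 0, "roll": 0, "jaw": 0.2}, {"dx": 0, "dy": 0, "dz": 0, "roll": 0, "jaw": 0.2}], newtons=40)

```text
t: 11.8
eef_pos: [0.4521, 0.0195, -0.025]
ee_rot: [-3.141, 0.0, -1.335]
force: [1.8, 0.3, 1.5]
width: 0.0317
gripper_force: 40.0
```

Gripped at 40 N with width 31.7 mm. Lifting, then turning the plain end toward the plate.

Call:
servo_tool(moves=[{"dx": 0, "dy": 0, "dz": 0.03, "roll": 0, "jaw": 0.2}, {"dx": 0, "dy": 0, "dz": 0.035, "roll": 0, "jaw": 0.2}, {"dx": 0, "dy": 0, "dz": 0.035, "roll": 0, "jaw": 0.2}, {"dx": -0.001, "dy": 0.025, "dz": 0, "roll": -10, "jaw": 0.2}, {"dx": -0.001, "dy": 0.025, "dz": 0, "roll": -10, "jaw": 0.2}, {"dx": -0.001, "dy": 0.025, "dz": 0, "roll": -10, "jaw": 0.2}, {"dx": -0.001, "dy": 0.025, "dz": 0, "roll": -10, "jaw": 0.2}, {"dx": -0.001, "dy": 0.025, "dz": 0, "roll": -10, "jaw": 0.2}, {"dx": -0.001, "dy": 0.025, "dz": 0, "roll": -10, "jaw": 0.2}, {"dx": -0.001, "dy": 0.025, "dz": 0, "roll": -10, "jaw": 0.2}])

```text
t: 13.05
eef_pos: [0.443, 0.1939, 0.0736]
ee_rot: [3.142, -0.004, -2.564]
force: [0.1, -0.2, -5.8]
width: 0.0316
gripper_force: 40.0
```

Call:
servo_tool(moves=[{"dx": -0.001, "dy": 0.025, "dz": 0, "roll": -10, "jaw": 0.2}, {"dx": -0.001, "dy": 0.025, "dz": 0, "roll": -10, "jaw": 0.2}, {"dx": -0.001, "dy": 0.025, "dz": 0, "roll": -10, "jaw": 0.2}, {"dx": 0, "dy": 0.025, "dz": 0, "roll": -10, "jaw": 0.2}, {"dx": 0, "dy": 0.024, "dz": 0, "roll": -10, "jaw": 0.2}, {"dx": 0, "dy": 0, "dz": 0, "roll": -0.8, "jaw": 0.2}, {"dx": 0, "dy": 0, "dz": -0.02, "roll": 0, "jaw": 0.2}, {"dx": 0, "dy": 0, "dz": 0, "roll": 0, "jaw": 0.2}, {"dx": 0, "dy": 0, "dz": 0, "roll": 0, "jaw": 0.2}, {"dx": 0, "dy": 0, "dz": 0, "roll": 0, "jaw": 0.2}])

```text
t: 14.3
eef_pos: [0.4419, 0.3183, 0.0554]
ee_rot: [3.141, 0.0, 2.84]
force: [-0.0, 0.1, -6.4]
width: 0.0315
gripper_force: 40.0
```

```bash
python3 - <<'E'
from h import *
s=get_state(); T=s['eef_pos'];print(s['t'],T,np.degrees(s['ee_rot']),s['force'],s['width'],s['gripper_force'],s['q'].round(2))
a=s['ee_rot'][2]; e=np.array([np.cos(a),np.sin(a)]); n=np.array([np.sin(a),-np.cos(a)])
for k in ('wrist','scene','side'):
    p,d,c=snap(k); W,C=cloud(k); C=C.astype(int); q=W[:,:2]-T[:2]; x=q@e; y=q@n; z=W[:,2]
    m=(abs(x)<.055)&(abs(y)<.022)&(z>T[2]+.035)&(z<T[2]+.055); m&=(abs(x)>.013)
    if m.sum()>5: print(k,m.sum(),'bar in tool',cv2.minAreaRect((np.c_[x,y][m]*1000).astype(np.float32)),z[m].mean()-T[2],np.percentile(x[m],[1,99]),np.percentile(y[m],[1,99]))
a=np.radians(-17.3);u=np.array([np.cos(a),np.sin(a)]);v=np.array([-u[1],u[0]])
for k in ('scene','side'):
    W,C=cloud(k); q=W[:,:2]-[.5093,.2975]; x=q@u;y=q@v;m=(abs(x)<.012)&(abs(y)<.03)&(W[:,2]>.02)&(W[:,2]<.036)
    if m.sum()>5: print(k,m.sum(),'plate',np.percentile(x[m],[2,50,98]).round(4),np.percentile(y[m],[2,98]).round(4))
print(T[:2]-[.5093,.2975]@np.eye(2), 'along/across',(T[:2]-[.5093,.2975])@u,(T[:2]-[.5093,.2975])@v)
E
```

```text
14.3 [0.44191631 0.31830813 0.0554372 ] [1.79965302e+02 1.27186106e-02 1.62699157e+02] [-0.00706755  0.12896808 -6.35790363] 0.03149676235392865 39.998493790626526 [ 0.98  0.28 -0.46  0.   -0.83 -2.86]
wrist 3292 bar in tool ((0.6443328857421875, 0.7398366928100586), (81.59895324707031, 32.18484878540039), 0.14894911646842957) 0.04386894295841732 [-0.03893258  0.04120068] [-0.01471984  0.01614178]
scene 358 bar in tool ((0.7223396301269531, -0.2809562683105469), (32.34983444213867, 82.71907806396484), 89.6800765991211) 0.04478954498645459 [-0.04002453  0.04089267] [-0.01611354  0.0145939 ]
side 82 bar in tool ((2.3140869140625, -1.7990131378173828), (78.40091705322266, 34.37698745727539), 0.037002332508563995) 0.04344282762044007 [-0.03522707  0.04148989] [-0.01897776  0.01521237]
scene 169 plate [-0.0035  0.0017  0.0112] [-0.0225  0.0224]
side 48 plate [-0.0015  0.0009  0.0109] [-0.0251  0.0202]
[-0.06738369  0.02080813] along/across -0.07052312193390908 -0.00017142464778217847
```

Call:
servo_tool(moves=[{"dx": 0, "dy": 0, "dz": -0.03, "roll": 0, "jaw": 0.2}, {"dx": 0, "dy": 0, "dz": -0.025, "roll": 0, "jaw": 0.2}, {"dx": 0, "dy": 0, "dz": -0.012, "roll": 0, "jaw": 0.2}, {"dx": 0, "dy": 0, "dz": -0.005, "roll": 0, "jaw": 0.2}, {"dx": 0.0072, "dy": -0.0022, "dz": 0, "roll": 0, "jaw": 0.2}, {"dx": 0.0072, "dy": -0.0022, "dz": 0, "roll": 0, "jaw": 0.2}, {"dx": 0.0057, "dy": -0.0018, "dz": 0, "roll": 0, "jaw": 0.2}, {"dx": 0.0019, "dy": -0.0006, "dz": 0, "roll": 0, "jaw": 0.2}, {"dx": 0, "dy": 0, "dz": 0, "roll": 0, "jaw": 0.2}, {"dx": 0, "dy": 0, "dz": 0, "roll": 0, "jaw": 0.2}])

```text
t: 15.7
eef_pos: [0.4636, 0.3115, -0.0171]
ee_rot: [-3.142, -0.0, 2.84]
force: [0.3, 0.7, -6.7]
width: 0.0314
gripper_force: 40.0
```

```bash
cat > w.py <<'E'
from h import *
s=get_state(); T=s['eef_pos'];a=np.radians(-17.3);u=np.array([np.cos(a),np.sin(a)]);v=np.array([-u[1],u[0]])
q=T[:2]-[.5093,.2975]; print(s['t'],T.round(4),np.degrees(s['ee_rot']).round(2),'along/across mm',(q@u*1e3).round(2),(q@v*1e3).round(2),'F along',(s['force'][:2]@u).round(2),s['force'].round(2),'yawM',s['moment'].round(3),s['gripper_force'].round(1))
E
python3 w.py
```

```text
Traceback (most recent call last):
  File "w.py", line 3, in <module>
    q=T[:2]-[.5093,.2975]; print(s['t'],T.round(4),np.degrees(s['ee_rot']).round(2),'along/across mm',(q@u*1e3).round(2),(q@v*1e3).round(2),'F along',(s['force'][:2]@u).round(2),s['force'].round(2),'yawM',s['moment'].round(3),s['gripper_force'].round(1))
                                                                                                                                                                                                                                  ^^^^^^^^^^^^^^^^^^^^^^^^
AttributeError: 'float' object has no attribute 'round'
```

Call:
servo_tool(moves=[{"dx": 0.0014, "dy": -0.00045, "dz": 0, "roll": 0, "jaw": 0.2}, {"dx": 0.0014, "dy": -0.00045, "dz": 0, "roll": 0, "jaw": 0.2}, {"dx": 0.0014, "dy": -0.00045, "dz": 0, "roll": 0, "jaw": 0.2}, {"dx": 0.0014, "dy": -0.00045, "dz": 0, "roll": 0, "jaw": 0.2}, {"dx": 0.0014, "dy": -0.00045, "dz": 0, "roll": 0, "jaw": 0.2}, {"dx": 0.0014, "dy": -0.00045, "dz": 0, "roll": 0, "jaw": 0.2}, {"dx": 0.0014, "dy": -0.00045, "dz": 0, "roll": 0, "jaw": 0.2}, {"dx": 0, "dy": 0, "dz": 0, "roll": 0, "jaw": 0.2}, {"dx": 0, "dy": 0, "dz": 0, "roll": 0, "jaw": 0.2}, {"dx": 0, "dy": 0, "dz": 0, "roll": 0, "jaw": 0.2}])

```text
t: 16.95
eef_pos: [0.4734, 0.3084, -0.0172]
ee_rot: [3.142, -0.0, 2.839]
force: [-4.3, 2.3, -4.5]
width: 0.0317
gripper_force: 40.0
```

```bash
sed -i "s/s\['gripper_force'\].round(1)/s['gripper_force']/" w.py; python3 w.py
```

```text
16.95 [ 0.4734  0.3084 -0.0172] [180.    -0.   162.69] along/across mm -37.49 -0.29 F along -4.77 [-4.29  2.28 -4.53] yawM [0.843 1.115 0.105] 40.00250458717346
```

Call:
servo_tool(moves=[{"dx": 0.0008, "dy": -0.00025, "dz": 0, "roll": 0, "jaw": 0.2}, {"dx": 0.0008, "dy": -0.00025, "dz": 0, "roll": 0, "jaw": 0.2}, {"dx": 0.0004, "dy": -0.0001, "dz": 0, "roll": 0, "jaw": 0.2}, {"dx": 0, "dy": 0, "dz": 0, "roll": 0, "jaw": 0.2}, {"dx": 0, "dy": 0, "dz": 0, "roll": 0, "jaw": 0.2}, {"dx": 0, "dy": 0, "dz": 0, "roll": 0, "jaw": 0.2}, {"dx": 0, "dy": 0, "dz": 0, "roll": 0, "jaw": 0.2}, {"dx": 0, "dy": 0, "dz": 0, "roll": 0, "jaw": 0.2}, {"dx": 0, "dy": 0, "dz": 0, "roll": 0, "jaw": 0.2}, {"dx": 0, "dy": 0, "dz": 0, "roll": 0, "jaw": 0.2}])

```text
t: 18.2
eef_pos: [0.4754, 0.3077, -0.0172]
ee_rot: [-3.142, -0.0, 2.839]
force: [-4.7, 3.0, -4.7]
width: 0.0315
gripper_force: 40.0
```

```bash
python3 w.py; python3 - <<'E'
from h import *
a=np.radians(-17.3);u=np.array([np.cos(a),np.sin(a)]);v=np.array([-u[1],u[0]])
T=get_state()['eef_pos']
for k in ('scene','side','scene','side'):
    p,d,c=snap(k); W,C=cloud(k); q=W[:,:2]-[.5093,.2975]; x=q@u;y=q@v;z=W[:,2]
    m=(x>-.02)&(x<.03)&(abs(y)>.0175)&(abs(y)<.025)&(z>.022)&(z<.036)
    print(k,m.sum(),'plate',np.percentile(x[m],[2,10,50,90]).round(4) if m.sum()>3 else '')
    m=(x>-.08)&(x<.03)&(abs(y)<.012)&(z>.022)&(z<.0295); print('bar end?',np.percentile(x[m],[90,98]).round(4) if m.sum()>3 else '', get_state()['force'].round(1))
E
```

```text
18.2 [ 0.4754  0.3077 -0.0172] [-1.7999e+02 -1.0000e-02  1.6269e+02] along/across mm -35.39 -0.3 F along -5.32 [-4.65  2.96 -4.7 ] yawM [1.041 1.509 0.112] 40.004194378852844
scene 34 plate [0.0036 0.0048 0.0085 0.0099]
bar end? [0.0082 0.0101] [-4.6  2.4 -4.6]
side 3 plate 
bar end? [-0.0525 -0.051 ] [-4.9  2.8 -4.3]
scene 34 plate [0.0041 0.0049 0.0086 0.0094]
bar end? [0.0086 0.0107] [-3.8  2.1 -5. ]
side 3 plate 
bar end? [-0.0527 -0.0509] [-4.9  2.3 -5.3]
```

Call:
servo_tool(moves=[{"dx": 0.0007, "dy": -0.0002, "dz": 0, "roll": 0, "jaw": 0.2}, {"dx": 0.0007, "dy": -0.0002, "dz": 0, "roll": 0, "jaw": 0.2}, {"dx": 0, "dy": 0, "dz": 0, "roll": 0, "jaw": 0.2}, {"dx": 0, "dy": 0, "dz": 0, "roll": 0, "jaw": 0.2}, {"dx": 0, "dy": 0, "dz": 0, "roll": 0, "jaw": 0.2}, {"dx": 0, "dy": 0, "dz": 0, "roll": 0, "jaw": 0.2}, {"dx": 0, "dy": 0, "dz": 0, "roll": 0, "jaw": 0.2}, {"dx": 0, "dy": 0, "dz": 0, "roll": 0, "jaw": 0.2}, {"dx": 0, "dy": 0, "dz": 0, "roll": 0, "jaw": 0.2}, {"dx": 0, "dy": 0, "dz": 0, "roll": 0, "jaw": 0.2}])

```text
t: 19.65
eef_pos: [0.4767, 0.3074, -0.0172]
ee_rot: [-3.141, -0.0, 2.839]
force: [-4.3, 2.7, -4.9]
width: 0.0314
gripper_force: 40.0
```

```bash
python3 w.py
```

```text
19.65 [ 0.4767  0.3074 -0.0172] [-1.7999e+02 -2.0000e-02  1.6269e+02] along/across mm -34.09 -0.27 F along -4.9 [-4.3   2.7  -4.85] yawM [1.126 1.749 0.145] 40.00509560108185
```

```bash
python3 - <<'E'
from h import *
a=np.radians(-17.3);u=np.array([np.cos(a),np.sin(a)]);v=np.array([-u[1],u[0]])
F=[];M=[];X=[];B=[];S=get_state();T=S['eef_pos'];b=S['ee_rot'][2]; e=np.array([np.cos(b),np.sin(b)]); n=np.array([np.sin(b),-np.cos(b)])
for i in range(6):
    k='scene' if i<4 else 'wrist'
    p,d,c=snap(k); W,C=cloud(k); s=get_state(); F.append(np.r_[s['force'][:2]@u,s['force'][2]]); M.append(s['moment'])
    q=W[:,:2]-[.5093,.2975]; x=q@u;y=q@v;z=W[:,2]
    m=(x>-.02)&(x<.03)&(abs(y)>.0175)&(abs(y)<.025)&(z>.022)&(z<.036)
    if k=='scene': X.append(np.percentile(x[m],[2,10,50]))
    else:
        q=W[:,:2]-T[:2];x=q@e;y=q@n; m=(abs(x)<.06)&(abs(y)<.022)&(z>.022)&(z<.034)&(x>.012)
        B.append(np.percentile(x[m],[97,99])); A=np.c_[x[m],np.ones(m.sum())]; B.append(np.linalg.lstsq(A,z[m],rcond=None)[0])
print(np.mean(F,0),np.mean(M,0),np.mean(X,0),B,get_state()['t'])
E
```

```text
[-5.86607712 -4.45942151] [1.13408376 1.7562116  0.13179929] [0.0047979  0.0060053  0.00972397] [array([0.04093974, 0.04123557]), array([-0.01780991,  0.02731494]), array([0.04091221, 0.04121012]), array([-0.01826149,  0.02734089])] 19.95
```

The plain end pressed the plate about 8 mm (mean 5.9 N, plate moved about 8.3 mm) for over 1 s, with no slip. I'll retreat gently, lift, and turn +180°.

Call:
servo_tool(moves=[{"dx": -0.003, "dy": 0.0009, "dz": 0, "roll": 0, "jaw": 0.2}, {"dx": -0.006, "dy": 0.0018, "dz": 0, "roll": 0, "jaw": 0.2}, {"dx": -0.0095, "dy": 0.003, "dz": 0, "roll": 0, "jaw": 0.2}, {"dx": -0.0095, "dy": 0.003, "dz": 0, "roll": 0, "jaw": 0.2}, {"dx": -0.0095, "dy": 0.003, "dz": 0, "roll": 0, "jaw": 0.2}, {"dx": 0, "dy": 0, "dz": 0.025, "roll": 0, "jaw": 0.2}, {"dx": 0, "dy": 0, "dz": 0.03, "roll": 0, "jaw": 0.2}, {"dx": 0, "dy": 0, "dz": 0.03, "roll": 0, "jaw": 0.2}, {"dx": 0, "dy": 0, "dz": 0, "roll": 8, "jaw": 0.2}, {"dx": 0, "dy": 0, "dz": 0, "roll": 10, "jaw": 0.2}])

```text
t: 21.2
eef_pos: [0.4389, 0.3193, 0.0684]
ee_rot: [3.141, 0.0, -3.124]
force: [0.0, -0.4, -6.0]
width: 0.0314
gripper_force: 40.0
```

Call:
servo_tool(moves=[{"dx": 0, "dy": 0, "dz": 0, "roll": 10, "jaw": 0.2}, {"dx": 0, "dy": 0, "dz": 0, "roll": 10, "jaw": 0.2}, {"dx": 0, "dy": 0, "dz": 0, "roll": 10, "jaw": 0.2}, {"dx": 0, "dy": 0, "dz": 0, "roll": 10, "jaw": 0.2}, {"dx": 0, "dy": 0, "dz": 0, "roll": 10, "jaw": 0.2}, {"dx": 0, "dy": 0, "dz": 0, "roll": 10, "jaw": 0.2}, {"dx": 0, "dy": 0, "dz": 0, "roll": 10, "jaw": 0.2}, {"dx": 0, "dy": 0, "dz": 0, "roll": 10, "jaw": 0.2}, {"dx": 0, "dy": 0, "dz": 0, "roll": 10, "jaw": 0.2}, {"dx": 0, "dy": 0, "dz": 0, "roll": 10, "jaw": 0.2}])

```text
t: 22.45
eef_pos: [0.4388, 0.319, 0.0678]
ee_rot: [3.141, -0.0, -1.378]
force: [-0.2, -0.5, -7.2]
width: 0.0313
gripper_force: 40.0
```

Call:
servo_tool(moves=[{"dx": 0, "dy": 0, "dz": 0, "roll": 10, "jaw": 0.2}, {"dx": 0, "dy": 0, "dz": 0, "roll": 10, "jaw": 0.2}, {"dx": 0, "dy": 0, "dz": 0, "roll": 10, "jaw": 0.2}, {"dx": 0, "dy": 0, "dz": 0, "roll": 10, "jaw": 0.2}, {"dx": 0, "dy": 0, "dz": 0, "roll": 10, "jaw": 0.2}, {"dx": 0, "dy": 0, "dz": 0, "roll": 10, "jaw": 0.2}, {"dx": 0, "dy": 0, "dz": 0, "roll": 2, "jaw": 0.2}, {"dx": 0, "dy": 0, "dz": 0, "roll": 0, "jaw": 0.2}, {"dx": 0, "dy": 0, "dz": 0, "roll": 0, "jaw": 0.2}, {"dx": 0, "dy": 0, "dz": 0, "roll": 0, "jaw": 0.2}])

```text
t: 23.7
eef_pos: [0.4394, 0.319, 0.0679]
ee_rot: [-3.142, -0.0, -0.303]
force: [-0.1, -0.4, -6.2]
width: 0.0319
gripper_force: 40.0
```

```bash
python3 w.py; python3 - <<'E'
from h import *
s=get_state(); T=s['eef_pos']; a=s['ee_rot'][2]; e=np.array([np.cos(a),np.sin(a)]); n=np.array([np.sin(a),-np.cos(a)])
for k in ('wrist','scene'):
    p,d,c=snap(k); W,C=cloud(k); q=W[:,:2]-T[:2]; x=q@e; y=q@n; z=W[:,2]
    m=(abs(x)<.055)&(abs(y)<.022)&(z>T[2]+.038)&(z<T[2]+.052)&(abs(x)>.013)
    print(k,m.sum(),cv2.minAreaRect((np.c_[x,y][m]*1000).astype(np.float32)),np.linalg.lstsq(np.c_[x[m],np.ones(m.sum())],z[m]-T[2],rcond=None)[0])
    q=W[:,:2]-[.5093,.2975]; u=np.array([np.cos(np.radians(-17.3)),np.sin(np.radians(-17.3))]); v=np.array([-u[1],u[0]]); x=q@u;y=q@v
    m=(abs(x)<.009)&(abs(y)<.03)&(z>.022)&(z<.036); print('plate',m.sum(),np.percentile(x[m],[2,10,50]).round(4),np.percentile(y[m],[2,98]).round(4)); r=cv2.minAreaRect((np.c_[x,y][m]*1000).astype(np.float32)); print(r)
E
```

```text
23.7 [0.4394 0.319  0.0679] [-180.     -0.    -17.38] along/across mm -73.16 -0.22 F along 0.06 [-0.06 -0.39 -6.15] yawM [-0.047  0.001 -0.003] 39.998629689216614
wrist 3303 ((0.475311279296875, -1.0040302276611328), (32.143226623535156, 82.5831298828125), 89.80103302001953) [-0.00499187  0.04419361]
plate 561 [-0.0017 -0.0009  0.0021] [-0.0208  0.023 ]
((3.6161208152770996, 0.891357421875), (46.08243179321289, 10.758094787597656), 89.9010238647461)
scene 311 ((-0.3704109191894531, 0.8301048278808594), (82.5496826171875, 32.11090087890625), 1.4981297254562378) [-0.00559482  0.04517484]
plate 149 [-0.0034 -0.0021  0.0018] [-0.0225  0.0223]
((2.521482467651367, -0.13433074951171875), (12.251522064208984, 46.722877502441406), 0.3354496359825134)
```

Call:
servo_tool(moves=[{"dx": 0, "dy": 0, "dz": -0.03, "roll": 0, "jaw": 0.2}, {"dx": 0, "dy": 0, "dz": -0.03, "roll": 0, "jaw": 0.2}, {"dx": 0, "dy": 0, "dz": -0.02, "roll": 0, "jaw": 0.2}, {"dx": 0, "dy": 0, "dz": -0.005, "roll": 0, "jaw": 0.2}, {"dx": 0.0072, "dy": -0.0022, "dz": 0, "roll": 0, "jaw": 0.2}, {"dx": 0.0072, "dy": -0.0022, "dz": 0, "roll": 0, "jaw": 0.2}, {"dx": 0.0072, "dy": -0.0022, "dz": 0, "roll": 0, "jaw": 0.2}, {"dx": 0.0023, "dy": -0.0007, "dz": 0, "roll": 0, "jaw": 0.2}, {"dx": 0.0012, "dy": -0.0004, "dz": 0, "roll": 0, "jaw": 0.2}, {"dx": 0.0012, "dy": -0.0004, "dz": 0, "roll": 0, "jaw": 0.2}])

```text
t: 25.05
eef_pos: [0.4657, 0.3109, -0.0171]
ee_rot: [3.142, 0.0, -0.302]
force: [-0.8, 0.6, -6.4]
width: 0.0317
gripper_force: 40.0
```

```bash
python3 w.py
```

```text
25.05 [ 0.4657  0.3109 -0.0171] [180.     0.   -17.31] along/across mm -45.64 -0.2 F along -0.97 [-0.84  0.59 -6.41] yawM [0.025 0.002 0.036] 39.998406171798706
```

Call:
servo_tool(moves=[{"dx": 0.0011, "dy": -0.00034, "dz": 0, "roll": 0, "jaw": 0.2}, {"dx": 0.0011, "dy": -0.00034, "dz": 0, "roll": 0, "jaw": 0.2}, {"dx": 0.0011, "dy": -0.00034, "dz": 0, "roll": 0, "jaw": 0.2}, {"dx": 0.0011, "dy": -0.00034, "dz": 0, "roll": 0, "jaw": 0.2}, {"dx": 0.0011, "dy": -0.00034, "dz": 0, "roll": 0, "jaw": 0.2}, {"dx": 0.0011, "dy": -0.00034, "dz": 0, "roll": 0, "jaw": 0.2}, {"dx": 0.0011, "dy": -0.00034, "dz": 0, "roll": 0, "jaw": 0.2}, {"dx": 0.0011, "dy": -0.00034, "dz": 0, "roll": 0, "jaw": 0.2}, {"dx": 0.0011, "dy": -0.00034, "dz": 0, "roll": 0, "jaw": 0.2}, {"dx": 0, "dy": 0, "dz": 0, "roll": 0, "jaw": 0.2}])

```text
t: 26.3
eef_pos: [0.4754, 0.308, -0.0172]
ee_rot: [3.142, 0.0, -0.302]
force: [-4.5, 2.7, -4.1]
width: 0.0318
gripper_force: 40.0
```

```bash
python3 w.py; cat > m.py <<'E'
from h import *
a=np.radians(-17.3);u=np.array([np.cos(a),np.sin(a)]);v=np.array([-u[1],u[0]])
F=[];M=[];X=[]
for i in range(5):
    p,d,c=snap('scene'); W,C=cloud('scene'); s=get_state(); F.append(np.r_[s['force'][:2]@u,s['force'][:2]@v,s['force'][2]]); M.append(s['moment'])
    q=W[:,:2]-[.5093,.2975]; x=q@u;y=q@v;z=W[:,2]
    m=(x>-.02)&(x<.03)&(abs(y)>.0175)&(abs(y)<.025)&(z>.022)&(z<.036); X.append(np.percentile(x[m],[2,10,50]) if m.sum()>3 else [np.nan]*3)
print(np.mean(F,0).round(2),np.mean(M,0).round(3),np.mean(X,0).round(4),s['t'],s['gripper_force'])
E
python3 m.py
```

```text
26.3 [ 0.4754  0.308  -0.0172] [ 1.800e+02  2.000e-02 -1.731e+01] along/across mm -35.45 -0.09 F along -5.12 [-4.53  2.67 -4.08] yawM [0.991 1.805 0.079] 40.00117778778076
[-5.51  0.99 -4.13] [0.97  1.811 0.068] [0.0045 0.0057 0.0092] 26.55 40.00114560127258
```

The stub end has pushed the plate in about 7.7 mm (5.5 N). Hold 0.9 s, then retreat gently.

Call:
servo_tool(moves=[{"dx": 0, "dy": 0, "dz": 0, "roll": 0, "jaw": 0.2}, {"dx": 0, "dy": 0, "dz": 0, "roll": 0, "jaw": 0.2}, {"dx": 0, "dy": 0, "dz": 0, "roll": 0, "jaw": 0.2}, {"dx": 0, "dy": 0, "dz": 0, "roll": 0, "jaw": 0.2}, {"dx": 0, "dy": 0, "dz": 0, "roll": 0, "jaw": 0.2}, {"dx": 0, "dy": 0, "dz": 0, "roll": 0, "jaw": 0.2}, {"dx": 0, "dy": 0, "dz": 0, "roll": 0, "jaw": 0.2}, {"dx": -0.003, "dy": 0.0009, "dz": 0, "roll": 0, "jaw": 0.2}, {"dx": -0.006, "dy": 0.0018, "dz": 0, "roll": 0, "jaw": 0.2}, {"dx": -0.0095, "dy": 0.003, "dz": 0, "roll": 0, "jaw": 0.2}])

```text
t: 27.8
eef_pos: [0.4571, 0.3135, -0.0171]
ee_rot: [-3.142, -0.0, -0.303]
force: [0.2, -0.0, -6.3]
width: 0.0316
gripper_force: 40.0
```

```bash
python3 - <<'E'
from h import *
s=get_state(); print(s['eef_pos'])
# tray: rim (z .02-.032), dark pixels; coins top
for n in ('scene','side'):
    snap(n)
    dark=lambda C:(C.sum(1)<150)
    k,r,Q=rect(n,.46,.66,-.38,-.14,.019,.033,dark); print(n,'rim',k,r,np.percentile(Q[:,0],[1,99]).round(3),np.percentile(Q[:,1],[1,99]).round(3))
    k,r,Q=rect(n,.46,.66,-.38,-.14,.001,.009,dark); print(n,'floor',k,Q.mean(0).round(4),np.percentile(Q[:,0],[1,99]).round(3),np.percentile(Q[:,1],[1,99]).round(3))
    k,r,Q=rect(n,.53,.62,-.26,-.17,.017,.03,lambda C:C.sum(1)>240); print(n,'coin',k,r)
E
```

```text
[ 0.4570839   0.31352507 -0.01711632]
scene rim 1024 ((554.5136108398438, -263.93963623046875), (160.5287322998047, 203.6937255859375), 0.6965410709381104) [0.475 0.634] [-0.363 -0.165]
scene floor 4300 [ 0.5512 -0.2711  0.005 ] [0.479 0.633] [-0.361 -0.166]
scene coin 240 ((573.1153564453125, -214.86512756347656), (38.11543655395508, 37.820037841796875), 1.2997875213623047)
side rim 652 ((552.6005859375, -267.8614807128906), (160.67227172851562, 197.47325134277344), 0.5735718011856079) [0.473 0.632] [-0.366 -0.17 ]
side floor 3424 [ 0.5579 -0.2719  0.0049] [0.476 0.631] [-0.356 -0.172]
side coin 156 ((573.2837524414062, -216.05722045898438), (40.32992172241211, 34.14189147949219), 36.10319900512695)
```

Call:
servo_tool(moves=[{"dx": -0.0095, "dy": 0.003, "dz": 0, "roll": 0, "jaw": 0.2}, {"dx": -0.005, "dy": 0.0015, "dz": 0.02, "roll": 0, "jaw": 0.2}, {"dx": 0, "dy": 0, "dz": 0.04, "roll": 0, "jaw": 0.2}, {"dx": 0, "dy": 0, "dz": 0.04, "roll": 0, "jaw": 0.2}, {"dx": 0.008, "dy": -0.045, "dz": 0, "roll": 1.5, "jaw": 0.2}, {"dx": 0.008, "dy": -0.045, "dz": 0, "roll": 1.5, "jaw": 0.2}, {"dx": 0.008, "dy": -0.045, "dz": 0, "roll": 1.5, "jaw": 0.2}, {"dx": 0.008, "dy": -0.045, "dz": 0, "roll": 1.5, "jaw": 0.2}, {"dx": 0.008, "dy": -0.045, "dz": 0, "roll": 1.5, "jaw": 0.2}, {"dx": 0.008, "dy": -0.045, "dz": 0, "roll": 1.5, "jaw": 0.2}])

```text
t: 29.15
eef_pos: [0.4904, 0.0469, 0.083]
ee_rot: [-3.141, -0.0, -0.144]
force: [1.0, 0.1, -5.1]
width: 0.0318
gripper_force: 40.0
```

Call:
servo_tool(moves=[{"dx": 0.008, "dy": -0.045, "dz": 0, "roll": 1.5, "jaw": 0.2}, {"dx": 0.008, "dy": -0.045, "dz": 0, "roll": 1.5, "jaw": 0.2}, {"dx": 0.008, "dy": -0.045, "dz": 0, "roll": 1.5, "jaw": 0.2}, {"dx": 0.008, "dy": -0.045, "dz": 0, "roll": 1.5, "jaw": 0.2}, {"dx": 0.008, "dy": -0.045, "dz": 0, "roll": 1.5, "jaw": 0.2}, {"dx": 0.008, "dy": -0.045, "dz": 0, "roll": 1.5, "jaw": 0.2}, {"dx": 0.008, "dy": -0.045, "dz": 0, "roll": 0, "jaw": 0.2}, {"dx": 0.007, "dy": -0.036, "dz": 0, "roll": 0, "jaw": 0.2}, {"dx": 0, "dy": 0, "dz": 0, "roll": 0, "jaw": 0.2}, {"dx": 0, "dy": 0, "dz": 0, "roll": 0, "jaw": 0.2}])

```text
t: 30.4
eef_pos: [0.5529, -0.3025, 0.0823]
ee_rot: [-3.141, 0.001, 0.011]
force: [0.1, 0.4, -4.9]
width: 0.0312
gripper_force: 40.0
```

```bash
python3 - <<'E'
from h import *
s=get_state(); T=s['eef_pos']; print(s['t'],T,np.degrees(s['ee_rot']),s['force'],s['gripper_force'],s['q'].round(2))
p,d,c=snap('wrist'); W,C=cloud('wrist'); a=s['ee_rot'][2]; e=np.array([np.cos(a),np.sin(a)]); n=np.array([np.sin(a),-np.cos(a)])
q=W[:,:2]-T[:2]; x=q@e; y=q@n; z=W[:,2]
m=(abs(x)<.06)&(abs(y)<.022)&(z>T[2]+.038)&(z<T[2]+.052)&(x>.013)
print('bar',m.sum(),np.percentile(x[m],[1,99]).round(4),np.linalg.lstsq(np.c_[x[m],np.ones(m.sum())],z[m]-T[2],rcond=None)[0])
m=(W[:,0]>.49)&(W[:,0]<.62)&(W[:,1]>-.35)&(W[:,1]<-.25)&(z<.015)&(z>-.01); print('floor z',np.median(z[m]),m.sum())
k,r,Q=rect('wrist',.53,.62,-.26,-.17,.016,.03,lambda C:C.sum(1)>240); print('coin',k,r)
k,r,Q=rect('wrist',.46,.66,-.39,-.14,.022,.033,lambda C:C.sum(1)<200); print('rim',k,np.percentile(Q[:,0],[1,99]).round(3),np.percentile(Q[:,1],[1,99]).round(3))
E
```

```text
30.4 [ 0.55292898 -0.30252327  0.08229702] [-1.79966229e+02  5.92383566e-02  6.41986861e-01] [ 0.10426427  0.42209857 -4.93310138] 39.998565316200256 [-0.19  0.38 -0.24 -0.   -0.96  1.77]
bar 2308 [0.0134 0.0418] [-0.03857069  0.04505246]
floor z 0.003552089241953751 8104
coin 1290 ((584.3580932617188, -195.94830322265625), (78.93360900878906, 38.36527633666992), 61.649803161621094)
rim 1842 [0.517 0.634] [-0.363 -0.166]
```

Call:
servo_tool(moves=[{"dx": 0, "dy": 0, "dz": -0.03, "roll": 0, "jaw": 0.2}, {"dx": 0, "dy": 0, "dz": -0.03, "roll": 0, "jaw": 0.2}, {"dx": 0, "dy": 0, "dz": -0.025, "roll": 0, "jaw": 0.2}, {"dx": 0, "dy": 0, "dz": -0.011, "roll": 0, "jaw": 0.2}, {"dx": 0, "dy": 0, "dz": -0.002, "roll": 0, "jaw": 0.2}, {"dx": 0, "dy": 0, "dz": -0.001, "roll": 0, "jaw": 0.2}, {"dx": 0, "dy": 0, "dz": -0.001, "roll": 0, "jaw": 0.2}, {"dx": 0, "dy": 0, "dz": 0, "roll": 0, "jaw": 0.2}, {"dx": 0, "dy": 0, "dz": 0, "roll": 0, "jaw": 0.2}, {"dx": 0, "dy": 0, "dz": 0, "roll": 0, "jaw": 0.2}])

```text
t: 31.7
eef_pos: [0.5537, -0.303, -0.017]
ee_rot: [3.142, -0.0, 0.012]
force: [-1.1, 0.4, -5.8]
width: 0.0316
gripper_force: 40.0
```

```bash
python3 - <<'E'
from h import *
F=[];M=[]
for i in range(4):
    p,d,c=snap('wrist'); s=get_state(); F.append(s['force']);M.append(s['moment'])
T=s['eef_pos']; print(s['t'],T,np.mean(F,0).round(2),np.mean(M,0).round(3))
W,C=cloud('wrist'); q=W[:,:2]-T[:2]; x,y=q.T; z=W[:,2]
m=(x>.013)&(x<.04)&(abs(y)<.007)&(z>.015)&(z<.035); print(m.sum(),np.linalg.lstsq(np.c_[x[m],np.ones(m.sum())],z[m],rcond=None)[0])
E
```

```text
31.9 [ 0.55358709 -0.30293023 -0.01715437] [ 0.1   0.1  -5.35] [-0.037 -0.021  0.014]
1131 [-0.00064768  0.02728161]
```

Call:
servo_tool(moves=[{"dx": 0, "dy": 0, "dz": -0.001, "roll": 0, "jaw": 0.2}, {"dx": 0, "dy": 0, "dz": -0.001, "roll": 0, "jaw": 0.2}, {"dx": 0, "dy": 0, "dz": -0.0005, "roll": 0, "jaw": 0.2}, {"dx": 0, "dy": 0, "dz": -0.0005, "roll": 0, "jaw": 0.2}, {"dx": 0, "dy": 0, "dz": -0.0003, "roll": 0, "jaw": 0.2}, {"dx": 0, "dy": 0, "dz": 0, "roll": 0, "jaw": 0.2}, {"dx": 0, "dy": 0, "dz": 0, "roll": 0, "jaw": 0.2}, {"dx": 0, "dy": 0, "dz": 0, "roll": 0, "jaw": 0.2}, {"dx": 0, "dy": 0, "dz": 0, "roll": 0, "jaw": 0.2}, {"dx": 0, "dy": 0, "dz": 0, "roll": 0, "jaw": 0.2}])

```text
t: 33.15
eef_pos: [0.5536, -0.3029, -0.0205]
ee_rot: [-3.142, 0.0, 0.012]
force: [-0.5, -0.9, -5.7]
width: 0.0316
gripper_force: 40.0
```

```bash
cat > c.py <<'E'
from h import *
F=[];M=[]
for i in range(4):
    p,d,c=snap('wrist'); s=get_state(); F.append(s['force']);M.append(s['moment'])
T=s['eef_pos']; print(s['t'],T,np.mean(F,0).round(2),np.mean(M,0).round(3))
W,C=cloud('wrist'); q=W[:,:2]-T[:2]; x,y=q.T; z=W[:,2]
m=(x>.013)&(x<.04)&(abs(y)<.007)&(z>.015)&(z<.035); print(m.sum(),np.linalg.lstsq(np.c_[x[m],np.ones(m.sum())],z[m],rcond=None)[0])
E
python3 c.py
```

```text
33.35 [ 0.55364665 -0.30292374 -0.02042251] [-0.29  0.32 -5.21] [-0.065 -0.007 -0.029]
1136 [-0.0046783   0.02407006]
```

Call:
servo_tool(moves=[{"dx": 0, "dy": 0, "dz": -0.0003, "roll": 0, "jaw": 0.2}, {"dx": 0, "dy": 0, "dz": -0.0003, "roll": 0, "jaw": 0.2}, {"dx": 0, "dy": 0, "dz": -0.0003, "roll": 0, "jaw": 0.2}, {"dx": 0, "dy": 0, "dz": 0, "roll": 0, "jaw": 0.2}, {"dx": 0, "dy": 0, "dz": 0, "roll": 0, "jaw": 0.2}, {"dx": 0, "dy": 0, "dz": 0, "roll": 0, "jaw": 0.2}, {"dx": 0, "dy": 0, "dz": 0, "roll": 0, "jaw": 0.2}, {"dx": 0, "dy": 0, "dz": 0, "roll": 0, "jaw": 0.2}, {"dx": 0, "dy": 0, "dz": 0, "roll": 0, "jaw": 0.2}, {"dx": 0, "dy": 0, "dz": 0, "roll": 0, "jaw": 0.2}])

```text
t: 34.6
eef_pos: [0.5537, -0.3029, -0.0209]
ee_rot: [3.141, -0.0, 0.012]
force: [-3.6, 3.2, 5.9]
width: 0.0312
gripper_force: 40.0
```

```bash
python3 c.py
```

```text
34.8 [ 0.55364152 -0.30290717 -0.0209077 ] [-3.51  2.66  5.32] [ 1.022  1.239 -0.005]
1138 [-0.00408475  0.02361892]
```

The bar is resting on the tray floor (net force +5 N). Opening gently and rising.

Call:
servo_tool(moves=[{"dx": 0, "dy": 0, "dz": 0, "roll": 0, "jaw": 0.37}, {"dx": 0, "dy": 0, "dz": 0, "roll": 0, "jaw": 0.42}, {"dx": 0, "dy": 0, "dz": 0, "roll": 0, "jaw": 0.5}, {"dx": 0, "dy": 0, "dz": 0, "roll": 0, "jaw": 0.52}, {"dx": 0, "dy": 0, "dz": 0, "roll": 0, "jaw": 0.52}, {"dx": 0, "dy": 0, "dz": 0.005, "roll": 0, "jaw": 0.52}, {"dx": 0, "dy": 0, "dz": 0.015, "roll": 0, "jaw": 0.52}, {"dx": 0, "dy": 0, "dz": 0.03, "roll": 0, "jaw": 0.52}, {"dx": 0, "dy": 0, "dz": 0.05, "roll": 0, "jaw": 0.52}, {"dx": 0, "dy": 0, "dz": 0.05, "roll": 0, "jaw": 0.52}], newtons=15)

```text
t: 36.05
eef_pos: [0.5535, -0.303, 0.1314]
ee_rot: [3.141, -0.001, 0.012]
force: [0.8, -0.2, 0.7]
width: 0.0454
gripper_force: 0.0
```

Call:
servo_tool(moves=[{"dx": 0, "dy": 0.04, "dz": 0.03, "roll": 0, "jaw": 0.52}, {"dx": 0, "dy": 0.05, "dz": 0.02, "roll": 0, "jaw": 0.52}, {"dx": 0, "dy": 0.05, "dz": 0, "roll": 0, "jaw": 0.52}, {"dx": 0, "dy": 0.05, "dz": 0, "roll": 0, "jaw": 0.52}, {"dx": 0, "dy": 0.05, "dz": 0, "roll": 0, "jaw": 0.52}, {"dx": 0, "dy": 0.02, "dz": 0, "roll": 0, "jaw": 0.52}, {"dx": 0, "dy": 0, "dz": 0, "roll": 0, "jaw": 0.52}, {"dx": 0, "dy": 0, "dz": 0, "roll": 0, "jaw": 0.52}, {"dx": 0, "dy": 0, "dz": 0, "roll": 0, "jaw": 0.52}, {"dx": 0, "dy": 0, "dz": 0, "roll": 0, "jaw": 0.52}])

```text
t: 37.3
eef_pos: [0.5536, -0.0438, 0.1786]
ee_rot: [3.141, 0.0, 0.011]
force: [0.1, -0.1, -0.6]
width: 0.0454
gripper_force: 0.0
```

```bash
python3 - <<'E'
from h import *
s=get_state(); print(s['t'],s['eef_pos'],s['force'],s['width'])
for n in ('scene','side'): snap(n)
for n in ('scene','side'):
    k,r,Q=rect(n,.49,.62,-.34,-.26,.016,.034,lambda C:C.sum(1)>200); print(n,'bar',k,r,Q[:,2].mean())
    k,r,Q=rect(n,.53,.62,-.245,-.17,.017,.03,lambda C:C.sum(1)>240); print(n,'coin',k,r)
    k,r,Q=rect(n,.58,.72,0,.13,.03,.05); print(n,'box',k,r)
    k,r,Q=rect(n,.56,.68,-.1,0,.012,.03); print(n,'loupe',k,r)
c=lambda n,u,v,w,h:cv2.resize(load(n)[0][v:v+h,u:u+w,::-1],(400,400),interpolation=cv2.INTER_CUBIC)
cv2.imwrite('pics/end.png',np.hstack([c('scene',110,100,240,200),c('side',300,130,220,200)]))
E
```

```text
37.3 [ 0.55356498 -0.04378499  0.17858063] [ 0.12688259 -0.05999076 -0.57072361] 0.04535210071640706
scene bar 447 ((553.457763671875, -301.2769470214844), (81.78216552734375, 33.38433074951172), 1.671915054321289) 0.024236511702988177
scene coin 235 ((573.5067749023438, -215.373291015625), (37.406646728515625, 38.02384948730469), 18.712541580200195)
scene box 884 ((656.1878662109375, 63.65205383300781), (57.06976318359375, 55.027244567871094), 67.71000671386719)
scene loupe 275 ((620.7063598632812, -52.54717254638672), (64.71050262451172, 24.34268569946289), 21.168821334838867)
side bar 420 ((553.4044189453125, -303.9633483886719), (33.59241485595703, 84.47457885742188), 89.77346801757812) 0.02452749986291379
side coin 158 ((573.6629638671875, -201.42543029785156), (39.010833740234375, 65.48643493652344), 3.681110143661499)
side box 323 ((654.9685668945312, 63.19005584716797), (59.44769287109375, 55.180179595947266), 70.150390625)
side loupe 109 ((618.6359252929688, -50.90863037109375), (64.85232543945312, 24.886276245117188), 30.673255920410156)
```

View pics/end.png

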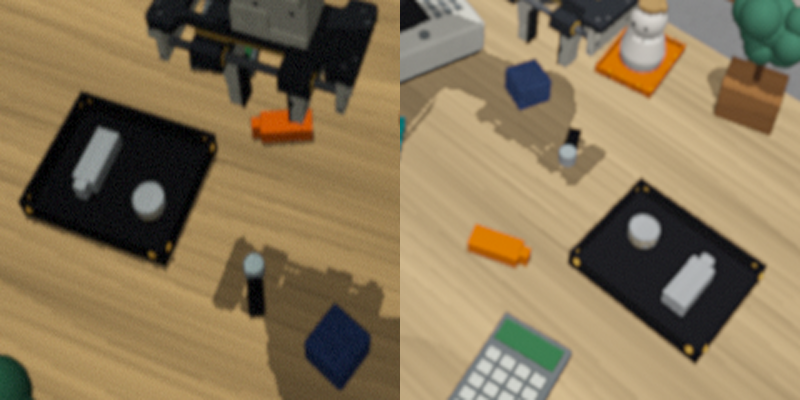

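The bar lies flat in the tray at (97,160) left and (690,283) right, beside the coins. Coins, loupe and ring box are where they were, and the gripper is clear of everything. Handing in.

```bash
python3 -c "
from station import *
print(job_done())"
```

```text
the job is handed in; nothing more can be done
None
```

I pressed the plain end, then the stub end, about 8 mm into the plate for over half a second each, laid the bar flat in the tray beside the untouched coins, and handed in at about 37 s; the first grasp missed because the real fingertips sit about 30 mm above the reported TCP.

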